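# Tip the nuts into the cup and park the scoop

### The arm

A 6-joint arm with a two-finger parallel gripper is mounted at the origin on a cart in front of the work surface, level with it; the furniture and walls round the work are solid. World frame = base frame: x ahead of the robot, y to its left, z up, the work surface at z = 0. Lengths are in m, angles in rad, forces in N, time in s.
With the tool pointing down it reaches from about 0.325 to 0.775 m from the base axis. Payload 5.5 kg.
Tool frame: the origin (TCP) lies midway between the tips of the shut fingers; the grasp point (between the pads) lies 19 mm behind it (r.pinch_z is the distance from the TCP to the grasp point, in m); z points along the fingers, y is the line along which they close (so a half turn about z gives the same grasp; the last joint's range is limited). The gripper opens to 85 mm and grips with 20 to 120 N. Pads are 22 mm wide; open, the fingers measure 114 mm over their backs; the gripper's body (76 mm by 85 mm) begins 54 mm behind the grasp point. The pads swing forward as they close: fully open they stand 13 mm farther back than shut.
Start: joints at [-1.228, 0.091, 1.231, -0, 1.82, -0.057], TCP at [0.234, -0.553, 0.231] pointing down, gripper open.
Joint ranges: [-2.87, 2.87], [-0.86, 2.18], [0.17, 2.46], [-1.51, 4.65], [0.06, 2.69], [-2.65, 2.65]. Speed limits (rad/s): [2.57, 2.57, 3.01, 3.14, 3.14, 3.14].

### API

Orientations are given as a unit quaternion [w, x, y, z].
In Python, from rig import r gives the robot as it stands.
- The arm moves only by the tool jog_arm, never from a script. Its argument "plan" is a list of rows, each a list of 3 entries, a list of its own where there are three numbers: the shift along the tool's x, y, z in mm, then the turn, a rotation vector about the tool's x, y, z in rad, then the opening, from 0 (shut) to 1 (fully open). A call has 1 to 20 rows; each row shifts and turns the commanded pose from where the row before left it, along the tool's axes as they then stand; what a row does not reach is not made up. A row lasts 1/8 s, in which the tool goes at most 62.5 mm and 10.7 degrees, less where a joint would pass 70% of its speed; a pose out of reach is approached as far as the arm can. A call with a gripper value outside its range is refused whole. The fingers move at their own pace and stop on an object; the grip force is fixed at half the most. Time passes only in rows, so rows that do not move let the fingers close. It gives the time, the measured TCP pose, the force, the opening and the grip force at its end, in the units of the state.
- r.get_state(): the state, without advancing time (a new reading comes with each control period).
- r.snapshot(name): name is "scene" or "top" or "wrist"; returns the picture (400x640x3 uint8, red, green, blue); there is no depth.
- r.camera_params(name): a dict with "fov_y" (degrees; the focal length in pixels is half the picture's height over the tangent of half this angle, whatever the lens; pixels are square), "cx", "cy" (the principal point, pixels), "dist_coeffs" ([k1, k2, p1, p2, k3] as OpenCV has them; the pictures are not rectified), "position" and "rotation" of the camera in the world. Camera axes: x right, y down, z forward; pixel columns grow to the right and rows downward; lengths in m; the calibration is good to about 2 mm. A picture is of the moment at which its call begins: read the wrist's pose just before it. camera_params takes no time and is no camera call; for the wrist camera it gives the pose at the moment of the call.
- r.hand_in(): hands the job in; it is judged then, once.
Trained networks look in the newest picture that a camera, given by its name, has taken for a name from the list of things; names that differ only in an ending like _2 or _b are one class to them, and where a whole thing is asked for, a point or a joint stands for the part that bears it (a point fixed in the world has none). Each returns a list of dicts, best first, with "confidence" (0 to 1); they miss things now and then, are a little off and sometimes report something else, mostly with a low value. They report only what shows in the picture. A call takes as long as a camera call. They do not tell look-alikes from the thing itself.
- r.look_for(camera, thing): "xy" ([column, row] in pixels, amid what is visible of it).
- r.trace(camera, thing): "mask" (400x640 bool, what is visible of it) and "xy" ([column, row] in pixels, amid what is visible of it).
The state is a dict: "time_s": time; "joint_pos": joint angles; "qvel": joint speeds; "joint_torque": joint torques, N m; "eef_pos": TCP position; "ee_rot": TCP orientation; "force": force on the tool from outside, world axes, zero at the start; "torque": the same for the moment, N m; "grip_width": finger opening in m; "gripper_force": force on a finger pad.
Only numpy, scipy, OpenCV 4.12 (cv2) and the standard library are available. Lean on these libraries where they do the work, as an engineer would, in place of code of your own. Each camera call takes 0.05 s, during which the arm holds its last target. There are 200 camera calls.

### The job

Pick up the metal scoop by its black paddle, carry it level with the three hex nuts on it to the clear cup, and tip it with the spout close above the cup so that all three nuts slide into the cup, without touching the nuts. Then park the empty scoop flat on the bench in the dock: push its stem straight back into the spring clip until it snaps fully home, and let go. Leave the cup standing where it is and do not disturb the other things on the bench.

Things in the scene. Friction and masses are not known exactly. Their poses are not given: they have to be found in the camera images.
- scoop: Aluminium scoop, about 0.22 kg: floor 120 x 54 mm (48 wide inside), 3 thick, side walls 16 mm high (10 near the spout), open at the spout. Origin: centre of the floor's underside; x runs from spout (x = -60 mm) to the 41 mm high rear wall (x = 60), z up. Behind the wall a bridge (z 35 to 41 mm) carries stem and paddle. The nuts start to slide at 25 to 37 degrees of tip, spout down.
- scoop_paddle (a point): Centre of the scoop's black paddle, where it is gripped: an upright plate 8 mm thick (along the scoop's x), 28 mm wide (along y), from 41 to 79 mm above the scoop's underside. This point is at x = 82, y = 0, z = 60 mm in the scoop's frame; same axes.
- scoop_stem (a point): Point on the axis of the scoop's steel stem, 12 mm in diameter, from 1 mm above the scoop's underside up to the bridge; at x = 82, y = 0, z = 25 mm in the scoop's frame; same axes.
- scoop_lip (a point): Middle of the scoop's spout edge, on the upper face of the floor: x = -60, y = 0, z = 3 mm in the scoop's frame; same axes.
- nut_1_centre (a point): Centre of a steel hex nut, 16 mm across flats, 10 mm thick, about 16 g, lying loose in the scoop.
- nut_2_centre (a point): Centre of a steel hex nut, 16 mm across flats, 10 mm thick, about 16 g, lying loose in the scoop.
- nut_3_centre (a point): Centre of a steel hex nut, 16 mm across flats, 10 mm thick, about 16 g, lying loose in the scoop.
- cup: Clear plastic cup, round, 70 mm across the rim, 58 mm at the foot, 33 mm high, wall about 2 mm, open on top, loose on the bench, about 60 g. Origin: centre of its underside; z up.
- dock: Dock fixed to the bench: grey rail 34 mm high, 60 mm long along y (foot 80), a spring clip in its front. Origin: on the bench, on the stem's axis when home. x points from the clip's mouth into the rail, whose face is at x = 6.5 mm; the stem is pushed in along +x, scoop flat on the bench, its x parallel to the dock's. No part is higher than 36 mm.
- dock_home (a point): Where the stem's point comes when home: on the dock's axis, 25 mm above the bench; axes of the dock. Two spring jaws (16 to 32 mm high) reach from the rail to x = -19 mm, flared; their noses leave an 8 mm gap at x = -7.5 mm. The stem meets them at about x = -14 mm, needs a push of 6 to 14 N, and is held once past the noses.
- loupe: Bystander: black eye loupe standing on the bench, 41 mm across, 34 mm high. Origin: centre of its underside.
- weight_50: Bystander: small brass-coloured knobbed calibration weight, 19 mm across, 27 mm high. Origin: centre of its underside.
- bore_plug: Bystander: short black tool handle lying on the bench, 12 x 75 x 12 mm, long along its y. Origin: centre of its underside.
- marker_1: Bystander: marker pen lying on the bench, 12 x 137 x 12 mm, long along its y. Origin: centre of its underside.
- rod_stand: Fixed equipment to keep clear of: black stand at the left. From its origin (on the bench) its 30 mm high foot reaches 65 mm to -x, 110 mm to +x and 95 mm to either side in y; a rod 230 mm high at x = 95, y = 12 mm carries an arm about 210 mm above the bench, from x = -135 to 137 mm at y = -5 to 60 mm, with a head 160 mm long hanging from its -x end.
- nut_1: The hex nut itself (see its centre point); origin in the middle of one flat face, z along its axis.
- nut_2: The hex nut itself (see its centre point); origin in the middle of one flat face, z along its axis.
- nut_3: The hex nut itself (see its centre point); origin in the middle of one flat face, z along its axis.
There are look-alikes about, which are no part of the job. Leave any green look-alike of the dock alone.

How it is judged:
On the way, in this order (a step that is already met when the one before it is completed fails the run):
1. the scoop is lifted clear of the bench with all three nuts on it (height (world z) of each of scoop_lip, scoop above 0.03 m and x of nut_1_centre in the frame of scoop between -0.062 and 0.06 m and z of nut_1_centre in the frame of scoop between 0 and 0.02 m and y of nut_1_centre in the frame of scoop between -0.026 and 0.026 m and x of nut_2_centre in the frame of scoop between -0.062 and 0.06 m and z of nut_2_centre in the frame of scoop between 0 and 0.02 m and y of nut_2_centre in the frame of scoop between -0.026 and 0.026 m and x of nut_3_centre in the frame of scoop between -0.062 and 0.06 m and z of nut_3_centre in the frame of scoop between 0 and 0.02 m and y of nut_3_centre in the frame of scoop between -0.026 and 0.026 m), for 0.1 s.
2. the scoop is tipped, spout down, by more than 20 degrees, with its lip close above the cup (angle between scoop's own z axis and vertical above 0.35 rad and horizontal distance between scoop_lip and cup below 0.05 m and height (world z) of scoop_lip below 0.1 m), for 0.1 s.
3. all three nuts lie in the cup (horizontal distance between each of nut_1_centre, nut_2_centre, nut_3_centre and cup below 0.03 m and z of each of nut_1_centre, nut_2_centre, nut_3_centre in the frame of cup below 0.03 m and angle between cup's own z axis and vertical below 0.1 rad and distance of cup from where it was at the start of the episode below 0.03 m), for 0.3 s.
4. the scoop's stem is home in the clip (x of scoop_stem in the frame of dock between -0.004 and 0.004 m and y of scoop_stem in the frame of dock between -0.004 and 0.004 m and angle between the x axis of scoop and the x axis of dock, either way round below 0.2 rad and angle between scoop's own z axis and vertical below 0.08 rad and height (world z) of scoop below 0.005 m and linear speed of scoop below 0.02 m/s), for 0.2 s.
At the end, for the whole second after the job is handed in: All nuts lie inside the cup (centres within 30 mm of its axis, under 30 mm above its underside); cup upright, within 30 mm of its start; scoop flat on the bench, at rest, stem within 4 mm of home in the clip, its length within 0.2 rad of the dock's x (all of step 3 and all of step 4); the robot touches nothing.
It fails at once if the scoop is tipped more than 25 degrees with its lip more than 120 mm above the bench (angle between scoop's own z axis and vertical above 0.44 rad and height (world z) of scoop_lip above 0.12 m).
It fails at once if the fingers touch a nut (contact force between the fingers and nut_1 above 0.3 N or contact force between the fingers and nut_2 above 0.3 N or contact force between the fingers and nut_3 above 0.3 N).
It fails at once if a bystander is moved by more than 25 mm (distance of any of loupe, weight_50, bore_plug, marker_1 from where it was at the start of the episode above 0.025 m).
It also fails if it takes over 51 s, if anything falls off the work surface, if the arm or the gripper's body presses on something with over 40 N, if the wrist force passes 120 N, or if a joint passes its speed limit or range.

## Working session

There is one attempt and no reset: what is moved stays moved. The work goes in short steps, Python scripts to look and compute and a tool call to move; the robot and the scene stay as the last step left them, time stands still between calls to the robot, and variables do not carry over. Pictures are saved under pics/ and viewed, at most 10 in all, crops included, and the job is handed in when it is done.

Besides the shell and the picture viewer there is one more tool, called in YAML: its name, and indented under it one key for each argument. jog_arm: Moves the arm, as the interface text tells. Its arguments: {"type":"object","properties":{"plan":{"type":"array"}},"required":["plan"]}

```bash
mkdir -p pics; ls; python3 - <<'E'
from rig import r
import cv2,numpy as np
for n in("scene","top"):
    im=r.snapshot(n); cv2.imwrite(f"pics/{n}1.png",im[:,:,::-1])
    p=r.camera_params(n); print(n,{k:np.round(v,4).tolist() for k,v in p.items()})
    for t in("scoop","scoop_paddle","cup","dock","nut_1","loupe","weight_50","bore_plug","marker_1","rod_stand","scoop_lip","scoop_stem","dock_home"):
        print(t,[(np.round(d["xy"]).tolist(),round(d["confidence"],2)) for d in r.look_for(n,t)][:5])
print(r.get_state(),r.pinch_z)
E
```

```text
pics
scene {'fov_y': 42.5555, 'cx': 312.9649, 'cy': 199.3679, 'dist_coeffs': [-0.0246, 0.0, 0.0, 0.0, 0.0], 'position': [-0.0254, -1.1814, 1.1877], 'rotation': [-0.3742, 0.8851, -0.259, 0.0972]}
scoop [([292.0, 154.0], 0.75)]
scoop_paddle [([293.0, 155.0], 0.63)]
cup [([294.0, 194.0], 0.54)]
dock [([353.0, 196.0], 0.72), ([358.0, 331.0], 0.7), ([319.0, 281.0], 0.63)]
nut_1 []
loupe [([341.0, 166.0], 0.43)]
weight_50 [([352.0, 194.0], 0.71)]
bore_plug []
marker_1 [([352.0, 195.0], 0.65)]
rod_stand []
scoop_lip [([295.0, 154.0], 0.67)]
scoop_stem [([294.0, 153.0], 0.45)]
dock_home [([319.0, 285.0], 0.93), ([361.0, 326.0], 0.92), ([355.0, 199.0], 0.49)]
top {'fov_y': 42.7776, 'cx': 320.041, 'cy': 201.9675, 'dist_coeffs': [0.0303, 0.0, 0.0, 0.0, 0.0], 'position': [0.159, -0.1714, 1.7306], 'rotation': [0.0851, -0.6608, 0.7398, -0.0936]}
scoop [([244.0, 220.0], 0.74)]
scoop_paddle [([244.0, 216.0], 0.66)]
cup [([288.0, 220.0], 0.87)]
dock [([444.0, 236.0], 0.79), ([318.0, 172.0], 0.69), ([392.0, 244.0], 0.52)]
nut_1 []
loupe [([274.0, 163.0], 0.6)]
weight_50 []
bore_plug []
marker_1 []
rod
[... 213 characters left out ...]
: array([-1.22771307e+00,  9.10958047e-02,  1.23070121e+00,  9.38525293e-06,
        1.81976483e+00, -5.66872546e-02]), 'qvel': array([-8.30295850e-04, -1.23982285e-03,  1.33058248e-03, -2.75094890e-04,
       -6.57929069e-04,  3.69197733e-05]), 'joint_torque': array([ 7.34283094e-05, -4.58461654e+01, -4.18084502e+01,  7.96333325e-05,
        9.66164189e-04,  3.26618579e-05]), 'eef_pos': array([ 0.23354092, -0.55271046,  0.23127705]), 'ee_rot': array([1.45963653e-05, 9.80089138e-01, 1.98558005e-01, 6.69952748e-06]), 'force': array([-0.11021045, -0.02672345, -0.34190696]), 'torque': array([-0.07478714, -0.02564835,  0.03295896]), 'gripper_force': 0.0, 'grip_width': 0.08560208271370887} 0.0187
```

```bash
python3 - <<'E'
import cv2
a=cv2.imread("pics/top1.png")[110:310,200:480]; cv2.imwrite("pics/topc.png",cv2.resize(a,(784,560),interpolation=cv2.INTER_CUBIC))
a=cv2.imread("pics/scene1.png")[100:360,160:500]; cv2.imwrite("pics/scenec.png",cv2.resize(a,(784,600),interpolation=cv2.INTER_CUBIC))
E
```

```text
(no output)
```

View pics/topc.png

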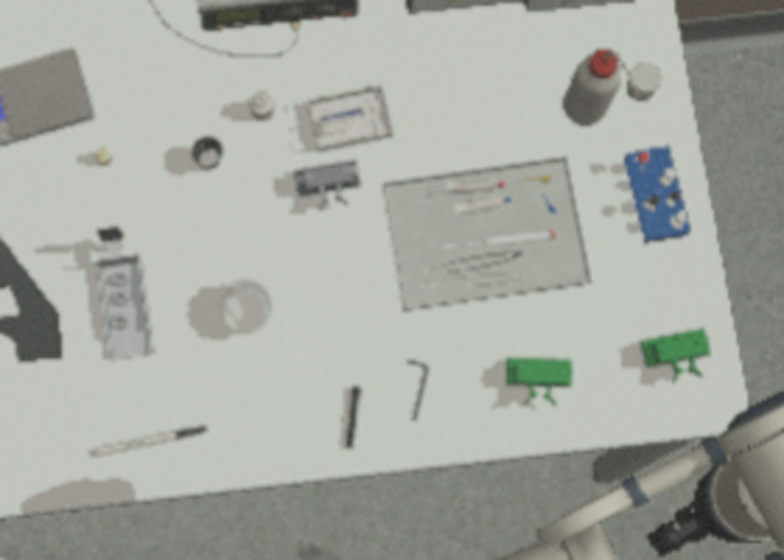

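View pics/scenec.png

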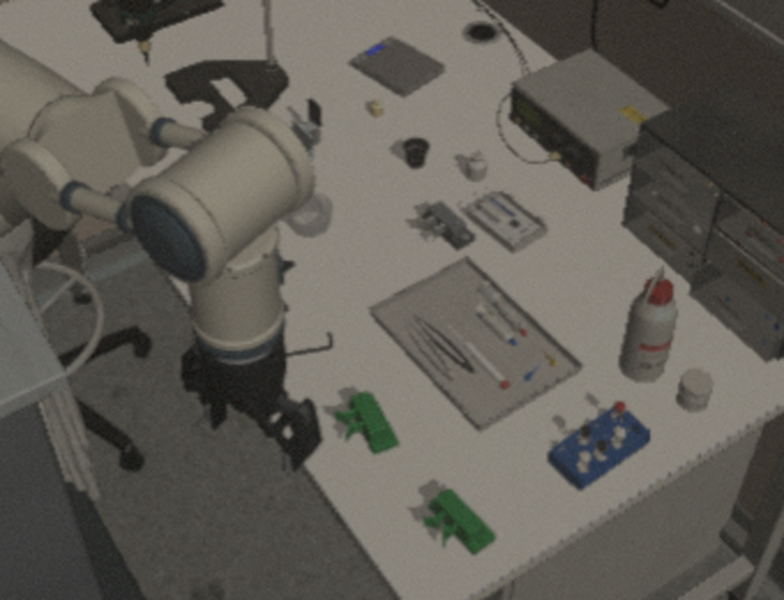

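Top picture: the scoop is at (243,216), with its black paddle at (239,194) and the spout at (246,237). The three nuts lie in the scoop, and the cup is at (288,220). There are three dock candidates: grey (317,174), green (392,243) and green (444,236). The grey one is the dock described (grey rail, mouth towards the robot), and the green ones are look-alikes. The enlarged crop confirms this.

```bash
cat > h.py <<'E'
from rig import r
import cv2,numpy as np
from scipy.spatial.transform import Rotation as R
def rot(p):
    q=np.asarray(p["rotation"],float)
    return q if q.shape==(3,3) else R.from_quat(np.r_[q[1:],q[0]]).as_matrix()
def K(p):
    f=200/np.tan(np.radians(p["fov_y"])/2)
    return np.array([[f,0,p["cx"]],[0,f,p["cy"]],[0,0,1]])
def px2w(p,xy,z):
    u=cv2.undistortPoints(np.array([[xy]],float),K(p),np.array(p["dist_coeffs"],float))[0,0]
    d=rot(p)@np.r_[u,1]; c=np.array(p["position"]); return c+d*(z-c[2])/d[2]
def w2px(p,X):
    M=rot(p).T; t=-M@np.array(p["position"])
    return cv2.projectPoints(np.array(X,float).reshape(-1,1,3),cv2.Rodrigues(M)[0],t,K(p),np.array(p["dist_coeffs"],float))[0][:,0]
E
python3 - <<'E'
from h import *
p=r.camera_params("top")
c=lambda x,y:(200+(x+.5)/2.8-.5,110+(y+.5)/2.8-.5)
for n,xy,z in[("paddle",c(110,233),.079),("lip",c(128,355),.005),("rearwall",c(117,260),.041),("cup",c(247,307),.033),("foot",c(242,312),0),("railL",c(297,183),.034),("railR",c(358,173),.034),("jaw",c(341,201),.03),("loupe",c(207,152),.034),("w50",c(103,156),.02),("pen1",c(205,429),.01),("pen2",c(92,452),.01),("plug1",c(355,388),.01),("plug2",c(348,446),.01),("g1",c(507,365),.034),("standfoot",c(60,340),.03)]:
    print(n,np.round(px2w(p,xy,z),3))
w=r.camera_params("wrist"); print(w); s=r.get_state();print(rot(w).T@(s["eef_pos"]-np.array(w["position"])))
E
```

```text
paddle [0.647 0.051 0.079]
lip [0.511 0.05  0.005]
rearwall [0.623 0.05  0.041]
cup [ 0.548 -0.102  0.033]
foot [ 0.55  -0.093  0.   ]
railL [ 0.698 -0.179  0.034]
railR [ 0.703 -0.255  0.034]
jaw [ 0.67 -0.23  0.03]
loupe [ 0.751 -0.071  0.034]
w50 [0.765 0.06  0.02 ]
pen1 [ 0.409 -0.036  0.01 ]
pen2 [0.397 0.101 0.01 ]
plug1 [ 0.439 -0.221  0.01 ]
plug2 [ 0.37  -0.205  0.01 ]
g1 [ 0.442 -0.405  0.034]
standfoot [0.534 0.127 0.03 ]
{'fov_y': 69.71412748221842, 'cx': 317.343939483037, 'cy': 200.4556731698433, 'dist_coeffs': array([-0.03187754,  0.        ,  0.        ,  0.        ,  0.        ]), 'position': array([ 0.30091835, -0.52464333,  0.37379399]), 'rotation': array([ 0.12178374,  0.82453763, -0.54663044, -0.08063237])}
[-0.00040859  0.02868955  0.15752874]
```

```bash
python3 - <<'E'
import cv2,numpy as np
from h import *
a=cv2.resize(cv2.imread("pics/top1.png")[100:300,60:320],(780,600),interpolation=cv2.INTER_CUBIC)
p=r.camera_params("top")
for z,col in((0,(0,0,255)),(.21,(255,0,0))):
  for x in np.arange(.4,.9,.1):
    for y in np.arange(-.1,.5,.1):
      u=(w2px(p,[[x,y,z]])[0]-[60,100])*3; cv2.circle(a,tuple(int(v) for v in u),2,col,-1)
cv2.imwrite("pics/stand.png",a)
E
```

```text
(no output)
```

View pics/stand.png

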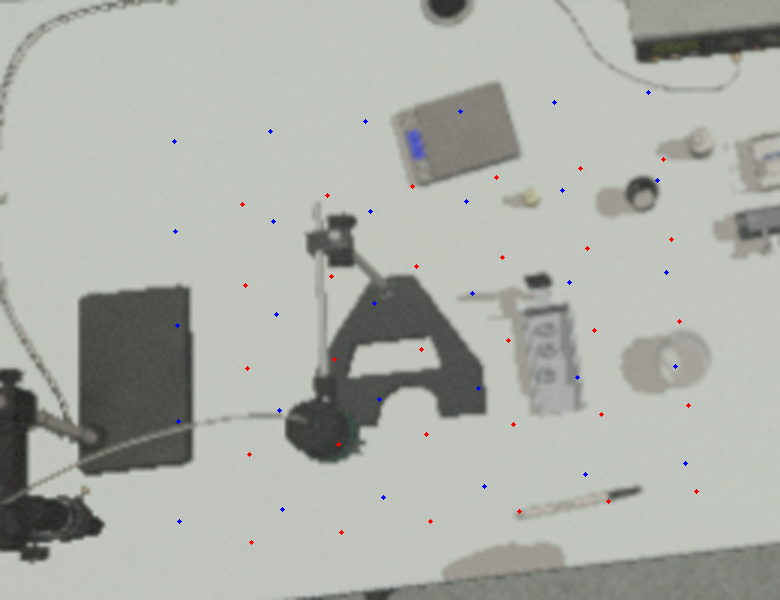

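```bash
cat >> h.py <<'E'
def toolR(yaw=0.,tip=0.):
    """tool with y along scoop x; scoop at yaw, tipped spout-down by tip"""
    S=R.from_euler('z',yaw)*R.from_euler('y',-tip)   # scoop x rear up when tipped
    return S*R.from_matrix(np.array([[0,1,0],[1,0,0],[0,0,-1]]).T)
def pose():
    s=r.get_state(); q=s["ee_rot"]; return s["eef_pos"],R.from_quat(np.r_[q[1:],q[0]])
def rows(p0,R0,p1,R1,n,g):
    """equal rows from pose to pose; rounded"""
    rv=(R0.inv()*R1).as_rotvec()/n; out=[]; p=p0; Q=R0
    for i in range(n):
        d=np.round(Q.inv().apply((p1-p)/(n-i))*1000,1); w=np.round(rv,3)
        out.append([d.tolist(),w.tolist(),g]); p=p+Q.apply(d/1000); Q=Q*R.from_rotvec(w)
    print(out,np.round(p,4)); return p,Q
E
python3 - <<'E'
from h import *
p,Q=pose(); rows(p,Q,np.array([.58,-.06,.28]),toolR(),12,.6)
E
```

```text
[[[42.6, -26.6, -4.1], [0.0, 0.0, -0.098], 0.6], [[45.0, -22.3, -4.1], [0.0, 0.0, -0.098], 0.6], [[46.9, -17.8, -4.1], [0.0, 0.0, -0.098], 0.6], [[48.5, -13.1, -4.0], [0.0, 0.0, -0.098], 0.6], [[49.5, -8.3, -4.1], [0.0, 0.0, -0.098], 0.6], [[50.1, -3.4, -4.0], [0.0, 0.0, -0.098], 0.6], [[50.2, 1.5, -4.1], [0.0, 0.0, -0.098], 0.6], [[49.8, 6.4, -4.0], [0.0, 0.0, -0.098], 0.6], [[48.9, 11.2, -4.1], [0.0, 0.0, -0.098], 0.6], [[47.5, 16.0, -4.0], [0.0, 0.0, -0.098], 0.6], [[45.8, 20.5, -4.1], [0.0, 0.0, -0.098], 0.6], [[43.5, 24.9, -4.0], [0.0, 0.0, -0.098], 0.6]] [ 0.58 -0.06  0.28]
```

jog_arm:
  plan:
    - [[43,-27,-4],[0,0,-0.098],0.6]
    - [[45,-22,-4],[0,0,-0.098],0.6]
    - [[47,-18,-4],[0,0,-0.098],0.6]
    - [[48,-13,-4],[0,0,-0.098],0.6]
    - [[50,-8,-4],[0,0,-0.098],0.6]
    - [[50,-3,-4],[0,0,-0.098],0.6]
    - [[50,2,-4],[0,0,-0.098],0.6]
    - [[50,6,-4],[0,0,-0.098],0.6]
    - [[49,11,-4],[0,0,-0.098],0.6]
    - [[48,16,-4],[0,0,-0.098],0.6]
    - [[46,20,-4],[0,0,-0.098],0.6]
    - [[43,25,-4],[0,0,-0.098],0.6]
    - [[0,0,0],[0,0,0],0.6]
    - [[0,0,0],[0,0,0],0.6]

```text
time_s: 3.15
eef_pos: [0.5803, -0.0599, 0.2791]
ee_rot: [-0.0, 0.705, 0.709, -0.0]
force: [-0.1, -0.4, -0.5]
grip_width: 0.0512
gripper_force: 0.0
```

```bash
python3 - <<'E'
from h import *
p=r.camera_params("wrist"); im=r.snapshot("wrist"); cv2.imwrite("pics/w1.png",im[:,:,::-1])
print(pose()[0],toolR().inv().__mul__(pose()[1]).as_rotvec(),p["position"])
for t,z in(("scoop_paddle",.07),("scoop_lip",.003),("scoop_stem",.025),("nut_1_centre",.008),("cup",.02),("dock_home",.025),("dock",.034)):
    print(t,[(np.round(d["xy"]).tolist(),round(d["confidence"],2),np.round(px2w(p,d["xy"],z),3)) for d in r.look_for("wrist",t)][:4])
cv2.imwrite("pics/w1b.png",cv2.resize(im[:,:,::-1],(800,500)))
print(r.get_state()["time_s"])
E
```

```text
[ 0.58006993 -0.06046727  0.27928168] [ 0.00019963 -0.0004024  -0.00370028] [0.57958755 0.01310918 0.42158898]
scoop_paddle [([319.0, 83.0], 0.57, array([0.581, 0.047, 0.07 ]))]
scoop_lip [([316.0, 84.0], 0.76, array([0.577, 0.053, 0.003]))]
scoop_stem [([316.0, 86.0], 0.79, array([0.578, 0.048, 0.025]))]
nut_1_centre [([302.0, 82.0], 0.68, array([0.558, 0.055, 0.008]))]
cup [([295.0, 198.0], 0.59, array([ 0.547, -0.104,  0.02 ]))]
dock_home [([401.0, 250.0], 0.85, array([ 0.708, -0.185,  0.025]))]
dock [([403.0, 247.0], 0.65, array([ 0.707, -0.176,  0.034]))]
3.55
```

View pics/w1b.png

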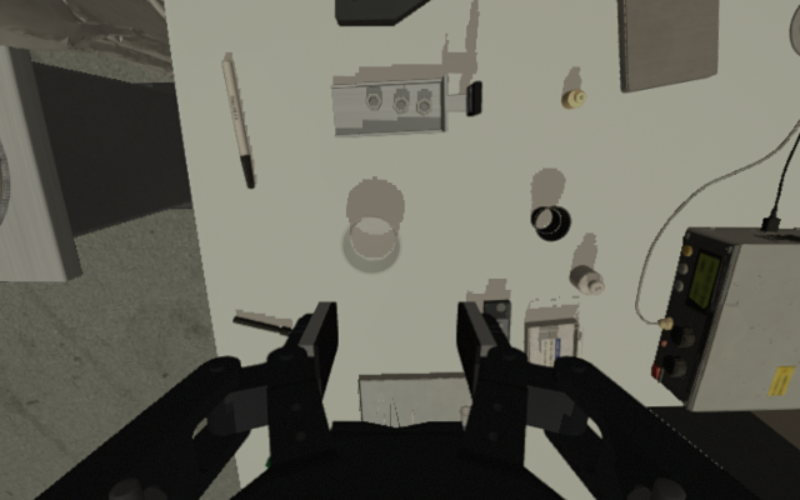

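Wrist picture (shown at 1.25x): scoop from lip (333,110) to paddle (475,99) with three nuts in it. The cup's rim is at (371,240), and the grey dock is partly hidden behind the finger at (496,318). Next I fit the scoop and cup outlines.

```bash
cat >> h.py <<'E'
from scipy.optimize import minimize
def box(a,b,c,d,e,f): return np.array([[x,y,z] for x in(a,b) for y in(c,d) for z in(e,f)])/1000.
TRAY=np.vstack([box(-60,60,-27,27,0,3),np.array([[-60,s*27,10] for s in(1,-1)]+[[60,s*27,16] for s in(1,-1)])/1000.])
SCOOP=[TRAY,box(57,60,-27,27,0,41),box(60,86,-6,6,35,41),box(76,88,-6,6,1,35),box(78,86,-14,14,41,79)]
t_=np.linspace(0,2*np.pi,40)
CUP=[np.vstack([np.c_[rr*np.cos(t_),rr*np.sin(t_),0*t_+z] for rr,z in((.029,0),(.035,.033))])]
def render(p,parts,x,y,yaw):
    m=np.zeros((1600,2560),np.uint8)
    for P in parts:
        X=R.from_euler('z',yaw).apply(P)+[x,y,0]
        u=(w2px(p,X)+.5)*4-.5
        cv2.fillConvexPoly(m,cv2.convexHull(np.round(u).astype(np.int32)),255)
    return cv2.resize(m,(640,400),interpolation=cv2.INTER_AREA)/255.
def fit(p,mask,parts,x0):
    mk=mask.astype(float)
    def f(v):
        m=render(p,parts,v[0],v[1],v[2] if len(v)>2 else 0); return 1-np.minimum(m,mk).sum()/np.maximum(m,mk).sum()
    s=np.eye(len(x0))*np.array([.01,.01,.1][:len(x0)])
    o=minimize(f,x0,method="Nelder-Mead",options=dict(initial_simplex=np.vstack([x0,np.array(x0)+s]),xatol=1e-4,fatol=1e-4))
    return np.round(o.x,4),round(1-o.fun,3)
E
python3 - <<'E'
from h import *
p=r.camera_params("wrist")
d=r.trace("wrist","scoop")[0]; c=r.trace("wrist","cup")[0]
np.savez("m1.npz",s=d["mask"],c=c["mask"])
print(d["mask"].sum(),c["mask"].sum(),fit(p,d["mask"],SCOOP,[.57,.05,0.]),fit(p,c["mask"],CUP,[.548,-.1]))
w=cv2.resize(cv2.imread("pics/w1.png"),(1280,800))
m=cv2.resize((d["mask"]*255).astype(np.uint8),(1280,800))
x=fit(p,d["mask"],SCOOP,[.57,.05,0.])[0]; y=fit(p,c["mask"],CUP,[.548,-.1])[0]
for M,col in((d["mask"]*1.,(0,0,255)),(render(p,SCOOP,*x),(0,255,0)),(c["mask"]*1.,(0,0,255)),(render(p,CUP,*y,0),(0,255,0))):
    k,_=cv2.findContours((cv2.resize(M,(1280,800))>.5).astype(np.uint8),0,2); cv2.drawContours(w,k,-1,col,1)
cv2.imwrite("pics/f1.png",cv2.resize(w[100:460,480:800],None,fx=1.6,fy=1.6))
E
```

```text
4229 1863 (array([0.57  , 0.0483, 0.0522]), np.float64(0.894)) (array([ 0.5509, -0.0988]), np.float64(0.976))
```

View pics/f1.png

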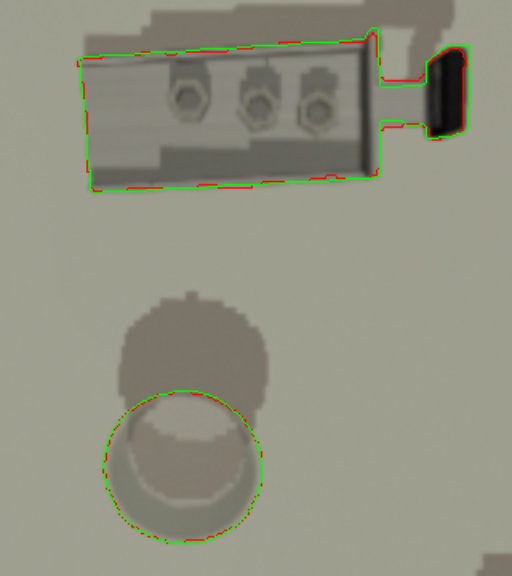

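```bash
python3 - <<'E'
from h import *
p,Q=pose(); T=toolR(.052); p,Q=rows(p,Q,np.array([.6519,.0526,.12]),T,5,.55); rows(p,Q,np.array([.6519,.0526,.043]),T,4,.55)
E
```

```text
[[[22.5, 14.4, 31.9], [0.0, 0.0, -0.01], 0.55], [[22.3, 14.6, 31.9], [0.0, 0.0, -0.01], 0.55], [[22.2, 14.9, 31.9], [0.0, 0.0, -0.01], 0.55], [[22.0, 15.1, 31.9], [0.0, 0.0, -0.01], 0.55], [[21.9, 15.3, 31.8], [0.0, 0.0, -0.01], 0.55]] [0.6519 0.0526 0.12  ]
[[[-0.0, -0.0, 19.3], [0.0, 0.0, 0.001], 0.55], [[-0.0, -0.0, 19.2], [0.0, 0.0, 0.001], 0.55], [[-0.0, -0.0, 19.3], [0.0, 0.0, 0.001], 0.55], [[-0.0, -0.0, 19.2], [0.0, 0.0, 0.001], 0.55]] [0.6519 0.0526 0.043 ]
```

jog_arm:
  plan:
    - [[22.5,14.5,32],[0,0,-0.01],0.55]
    - [[22,14.5,32],[0,0,-0.01],0.55]
    - [[22,15,32],[0,0,-0.01],0.55]
    - [[22,15,32],[0,0,-0.01],0.55]
    - [[22,15.5,31.5],[0,0,-0.01],0.55]
    - [[0,0,19],[0,0,0],0.55]
    - [[0,0,19],[0,0,0],0.55]
    - [[0,0,19],[0,0,0],0.55]
    - [[0,0,19],[0,0,0],0.55]
    - [[0,0,0],[0,0,0],0.55]
    - [[0,0,0],[0,0,0],0.4]

```text
time_s: 5.03
eef_pos: [0.6525, 0.0524, 0.0446]
ee_rot: [0.0, 0.687, 0.726, 0.0]
force: [0.3, 1.5, 0.2]
grip_width: 0.0342
gripper_force: 0.0
```

```bash
python3 - <<'E'
from h import *
p=r.camera_params("wrist"); im=r.snapshot("wrist")
print(pose()[0]); d=r.trace("wrist","scoop"); 
print([(x["confidence"],x["mask"].sum()) for x in d][:3])
w=im[:,:,::-1].copy()
k,_=cv2.findContours((render(p,SCOOP,.57,.0483,.052)>.5).astype(np.uint8),0,2); cv2.drawContours(w,k,-1,(0,255,0),1)
cv2.imwrite("pics/w2.png",w)
E
```

```text
[0.65273084 0.0524783  0.04498367]
[(0.93, np.int64(14247))]
```

View pics/w2.png

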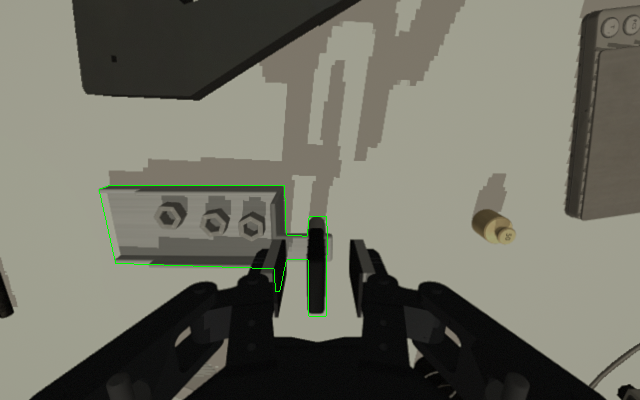

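The model outline matches the scoop. The paddle at (317,265) is centred between the fingers, so I close and lift.

jog_arm:
  plan:
    - [[0,0,1],[0,0,0],0]
    - [[0,0,0],[0,0,0],0]
    - [[0,0,0],[0,0,0],0]
    - [[0,0,0],[0,0,0],0]
    - [[0,0,-2],[0,0,0],0]
    - [[0,0,-5],[0,0,0],0]
    - [[0,0,-10],[0,0,0],0]
    - [[0,0,-10],[0,0,0],0]
    - [[0,0,-10],[0,0,0],0]
    - [[0,0,-10],[0,0,0],0]
    - [[0,0,-10],[0,0,0],0]
    - [[0,0,-6],[0,0,0],0]
    - [[0,0,-2],[0,0,0],0]
    - [[0,0,0],[0,0,0],0]

```text
time_s: 6.88
eef_pos: [0.6521, 0.0526, 0.1076]
ee_rot: [-0.0, 0.687, 0.726, -0.0]
force: [-0.2, 0.4, -3.4]
grip_width: 0.0073
gripper_force: 58.4
```

```bash
python3 - <<'E'
from h import *
p=r.camera_params("wrist"); im=r.snapshot("wrist"); cv2.imwrite("pics/w3.png",im[:,:,::-1])
P,Q=pose(); print(P,(toolR(.052).inv()*Q).as_rotvec(), r.get_state()["time_s"])
print([(np.round(d["xy"]),round(d["confidence"],2)) for d in r.look_for("wrist","nut_1_centre")])
E
```

```text
[0.65195745 0.05257411 0.10734639] [ 6.51699021e-04  2.43759316e-05 -3.01133310e-03] 6.925
[(array([170., 215.]), 0.72), (array([215., 332.]), 0.24)]
```

View pics/w3.png

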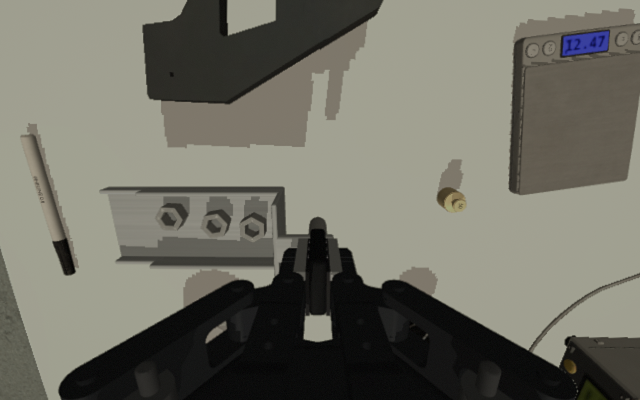

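```bash
cat >> h.py <<'E'
def tcp(lip,yaw,tip):
    S=R.from_euler('z',yaw)*R.from_euler('y',-tip); return np.array(lip)+S.apply([.142,0,.041]),toolR(yaw,tip)
def path(p,Q,poses,g):
    for P1,Q1 in poses:
        d=np.round(Q.inv().apply(P1-p)*1000,1); w=np.round((Q.inv()*Q1).as_rotvec(),3)
        print([d.tolist(),w.tolist(),g],end=", "); p=p+Q.apply(d/1000); Q=Q*R.from_rotvec(w)
    print(); return p,Q
E
python3 - <<'E'
from h import *
p,Q=pose(); p1,Q1=tcp([.569,-.099,.066],.0,0); print(p1)
p,Q=rows(p,Q,p1,Q1,10,0)
L=[.569,-.099]
tips=[4,8,12,16,20,23]; zs=np.linspace(.062,.043,6)
p,Q=path(p,Q,[tcp(L+[z],0,np.radians(t)) for t,z in zip(tips,zs)],0)
p,Q=path(p,Q,[tcp(L+[.043],0,np.radians(t)) for t in np.arange(24.5,45,1.5)],0)
E
```

```text
[ 0.711 -0.099  0.107]
[[[-15.5, 5.1, 0.0], [-0.0, -0.0, 0.005], 0], [[-15.4, 5.1, 0.0], [-0.0, -0.0, 0.005], 0], [[-15.4, 5.2, 0.0], [-0.0, -0.0, 0.005], 0], [[-15.4, 5.3, 0.0], [-0.0, -0.0, 0.005], 0], [[-15.4, 5.4, 0.0], [-0.0, -0.0, 0.005], 0], [[-15.3, 5.5, 0.0], [-0.0, -0.0, 0.005], 0], [[-15.3, 5.5, 0.0], [-0.0, -0.0, 0.005], 0], [[-15.3, 5.6, 0.0], [-0.0, -0.0, 0.005], 0], [[-15.2, 5.7, 0.1], [-0.0, -0.0, 0.005], 0], [[-15.2, 5.7, 0.0], [-0.0, -0.0, 0.005], 0]] [ 0.711 -0.099  0.107]
[[0.0, -3.2, -5.8], [-0.071, -0.0, 0.005], 0], [[0.0, -3.4, -6.0], [-0.07, -0.0, -0.0], 0], [[0.0, -3.8, -6.0], [-0.069, -0.0, -0.0], 0], [[0.0, -4.0, -6.1], [-0.07, -0.0, -0.0], 0], [[0.0, -4.2, -6.2], [-0.07, -0.0, -0.0], 0], [[0.0, -3.7, -3.8], [-0.052, -0.0, -0.0], 0], 
[[0.0, -1.1, -3.7], [-0.027, -0.0, -0.0], 0], [[0.0, -1.1, -3.7], [-0.026, -0.0, -0.0], 0], [[0.0, -1.1, -3.7], [-0.026, -0.0, -0.0], 0], [[0.0, -1.2, -3.7], [-0.026, -0.0, -0.0], 0], [[0.0, -1.1, -3.7], [-0.026, -0.0, -0.0], 0], [[0.0, -1.1, -3.7], [-0.026, -0.0, -0.0], 0], [[0.0, -1.1, -3.7], [-0.027, -0.0, -0.0], 0], [[0.0, -1.1, -3.7], [-0.026, -0.0, -0.0], 0], [[0.0, -1.2, -3.7], [-0.026, -0.0, -0.0], 0], [[0.0, -1.1, -3.7], [-0.026, -0.0, -0.0], 0], [[0.0, -1.1, -3.7], [-0.026, -0.0, -0.0], 0], [[0.0, -1.1, -3.7], [-0.026, -0.0, -0.0], 0], [[0.0, -1.2, -3.7], [-0.027, -0.0, -0.0], 0], [[0.0, -1.1, -3.7], [-0.026, -0.0, -0.0], 0],
```

jog_arm:
  plan:
    - [[-8,2.5,0],[0,0,0.005],0]
    - [[-15.5,5,0],[0,0,0.005],0]
    - [[-15.5,5,0],[0,0,0.005],0]
    - [[-15.5,5,0],[0,0,0.005],0]
    - [[-15.5,5.5,0],[0,0,0.005],0]
    - [[-15.5,5.5,0],[0,0,0.005],0]
    - [[-15,5.5,0],[0,0,0.005],0]
    - [[-15,5.5,0],[0,0,0.005],0]
    - [[-15,5.5,0],[0,0,0.005],0]
    - [[-15,6,0],[0,0,0.005],0]
    - [[-7.5,3,0],[0,0,0.005],0]
    - [[0,0,0],[0,0,0],0]
    - [[0,0,0],[0,0,0],0]

```text
time_s: 8.6
eef_pos: [0.7107, -0.0983, 0.1078]
ee_rot: [-0.0, 0.707, 0.707, 0.0]
force: [-0.5, -0.2, -3.1]
grip_width: 0.0071
gripper_force: 58.5
```

```bash
python3 - <<'E'
from h import *
p=r.camera_params("wrist"); im=r.snapshot("wrist"); w=im[:,:,::-1].copy()
P,Q=pose(); print(P,(toolR(0).inv()*Q).as_rotvec(), r.get_state()["time_s"])
k,_=cv2.findContours((render(p,CUP,.551,-.099,0)>.5).astype(np.uint8),0,2); cv2.drawContours(w,k,-1,(0,255,0),1)
cv2.imwrite("pics/w4.png",w)
d=[r.trace("top",t) for t in ()]
E
```

```text
[ 0.7106601  -0.09813035  0.10779792] [ 0.00010716  0.00027656 -0.00065457] 8.65
```

View pics/w4.png

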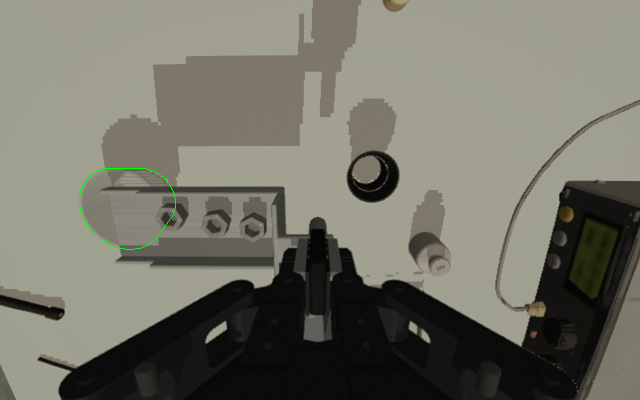

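The cup outline (centre about (127,208)) agrees with the model, and the lip lies over it with the nuts in place. Tipping now.

jog_arm:
  plan:
    - [[0.5,-3,-5.5],[-0.07,0,0],0]
    - [[0.5,-3.5,-6],[-0.07,0,0],0]
    - [[0,-4,-6],[-0.07,0,0],0]
    - [[0,-4,-6],[-0.07,0,0],0]
    - [[0,-4,-6],[-0.07,0,0],0]
    - [[0,-3.5,-4],[-0.052,0,0],0]
    - [[0,-1.1,-3.7],[-0.026,0,0],0]
    - [[0,-1.1,-3.7],[-0.026,0,0],0]
    - [[0,-1.1,-3.7],[-0.026,0,0],0]
    - [[0,-1.1,-3.7],[-0.026,0,0],0]
    - [[0,-1.1,-3.7],[-0.026,0,0],0]
    - [[0,-1.1,-3.7],[-0.026,0,0],0]
    - [[0,-1.1,-3.7],[-0.026,0,0],0]
    - [[0,-1.1,-3.7],[-0.026,0,0],0]
    - [[0,-1.1,-3.7],[-0.026,0,0],0]
    - [[0,-1.1,-3.7],[-0.026,0,0],0]
    - [[0,-1.1,-3.7],[-0.026,0,0],0]
    - [[0,0,0],[0,0,0],0]
    - [[0,0,0],[0,0,0],0]

```text
time_s: 11.02
eef_pos: [0.6528, -0.0978, 0.1657]
ee_rot: [0.239, 0.666, 0.666, 0.239]
force: [0.3, 0.8, -3.2]
grip_width: 0.0071
gripper_force: 59.4
```

```bash
python3 - <<'E'
from h import *
im=r.snapshot("wrist")
P,Q=pose(); a=(toolR(0).inv()*Q).as_rotvec(); print(P,a)
S=Q*toolR(0).inv(); print("lip",P-S.apply([.142,0,.041]))
cv2.imwrite("pics/w5.png",im[:,:,::-1])
print([(np.round(d["xy"]),round(d["confidence"],2)) for d in r.look_for("wrist","nut_1_centre")],r.get_state()["time_s"])
E
```

```text
[ 0.65284532 -0.09778922  0.16564118] [-6.88051527e-01 -4.85750561e-05 -5.75036420e-07]
lip [ 0.56918884 -0.0977934   0.04379458]
[(array([ 48., 217.]), 0.87)] 11.125
```

View pics/w5.png

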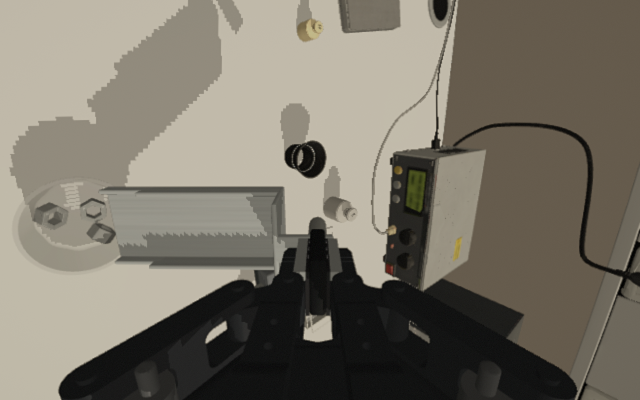

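All three nuts are in the cup, at (50,216), (93,209) and (101,233), and the scoop is empty. Now raise, level, and go to a viewpoint beside the dock.

```bash
python3 - <<'E'
from h import *
p,Q=pose(); t0=.688
ps=[tcp([.572,-.098,z],0,t0) for z in(.05,.062,.078,.09)]
ps+=[tcp([.575,-.098,.092],0,t) for t in t0*np.linspace(1,0,6)[1:]]
p,Q=path(p,Q,ps,0); print(p)
p,Q=rows(p,Q,np.array([.62,-.34,.20]),toolR(0),7,0)
E
```

```text
[[-0.2, 6.1, -3.1], [-0.0, -0.0, 0.0], 0], [[-0.0, 7.6, -9.2], [-0.0, -0.0, 0.0], 0], [[-0.0, 10.2, -12.4], [-0.0, -0.0, 0.0], 0], [[-0.0, 7.6, -9.3], [-0.0, -0.0, 0.0], 0], [[-0.1, 7.9, 20.3], [0.138, -0.0, 0.0], 0], [[0.0, 4.3, 19.8], [0.137, -0.0, 0.0], 0], [[0.0, 4.2, 19.9], [0.138, -0.0, 0.0], 0], [[0.0, 4.3, 19.9], [0.137, -0.0, 0.0], 0], [[0.0, 4.3, 19.8], [0.138, -0.0, 0.0], 0], 
[ 0.71699855 -0.09804565  0.13301696]
[[[-34.6, -13.9, -9.6], [-0.0, -0.0, 0.0], 0], [[-34.6, -13.9, -9.6], [-0.0, -0.0, 0.0], 0], [[-34.5, -13.8, -9.6], [-0.0, -0.0, 0.0], 0], [[-34.6, -13.9, -9.5], [-0.0, -0.0, 0.0], 0], [[-34.5, -13.8, -9.6], [-0.0, -0.0, 0.0], 0], [[-34.6, -13.9, -9.5], [-0.0, -0.0, 0.0], 0], [[-34.5, -13.8, -9.6], [-0.0, -0.0, 0.0], 0]] [ 0.62 -0.34  0.2 ]
```

jog_arm:
  plan:
    - [[0,5,-4],[0,0,0],0]
    - [[0,8,-9],[0,0,0],0]
    - [[0,10,-12.5],[0,0,0],0]
    - [[0,7.5,-9],[0,0,0],0]
    - [[0,8,20],[0.138,0,0],0]
    - [[0,4.3,20],[0.137,0,0],0]
    - [[0,4.3,20],[0.138,0,0],0]
    - [[0,4.3,20],[0.137,0,0],0]
    - [[0,4.3,20],[0.138,0,0],0]
    - [[-20,-8,-14],[0,0,0],0]
    - [[-37,-15,-14],[0,0,0],0]
    - [[-37,-15,-10],[0,0,0],0]
    - [[-37,-15,-10],[0,0,0],0]
    - [[-37,-15,-10],[0,0,0],0]
    - [[-37,-15,-9],[0,0,0],0]
    - [[-37,-14,0],[0,0,0],0]
    - [[0,0,0],[0,0,0],0]
    - [[0,0,0],[0,0,0],0]

```text
time_s: 13.38
eef_pos: [0.6188, -0.3401, 0.202]
ee_rot: [0.002, 0.707, 0.707, 0.001]
force: [0.5, 0.0, -2.2]
grip_width: 0.0071
gripper_force: 59.4
```

```bash
python3 - <<'E'
from h import *
p=r.camera_params("wrist"); im=r.snapshot("wrist"); cv2.imwrite("pics/w6.png",im[:,:,::-1])
P,Q=pose(); print(P,(toolR(0).inv()*Q).as_rotvec(), r.get_state()["time_s"])
for t in("dock","dock_home"): print(t,[(np.round(d["xy"]),round(d["confidence"],2),np.round(px2w(p,d["xy"],.03),3)) for d in r.look_for("wrist",t)])
np.savez("w6.npz",im=im,dock=[d["mask"] for d in r.trace("wrist","dock")],p=[p[k] for k in("fov_y","cx","cy")],d=p["dist_coeffs"],pos=p["position"],rot=p["rotation"])
c=r.camera_params("top"); r.snapshot("top"); print(fit(c,r.trace("top","cup")[0]["mask"],CUP,[.551,-.099]))
u=w2px(p,[[.70,-.217,.03]])[0].astype(int); print(u)
a=im[max(0,u[1]-75):u[1]+75,u[0]-100:u[0]+100,::-1]; cv2.imwrite("pics/w6c.png",cv2.resize(a,None,fx=4,fy=4,interpolation=cv2.INTER_CUBIC)); print(a.shape,max(0,u[1]-75),u[0]-100)
E
```

```text
[ 0.61912877 -0.33938655  0.20148301] [-0.00306543 -0.00112964 -0.00028591] 13.425
dock [(array([165., 275.]), 0.8, array([ 0.428, -0.46 ,  0.03 ]))]
dock_home [(array([166., 275.]), 0.85, array([ 0.429, -0.46 ,  0.03 ])), (array([396.,  64.]), 0.6, array([ 0.699, -0.218,  0.03 ]))]
(array([ 0.5514, -0.1002]), np.float64(0.891))
[397  62]
(137, 200, 3) 0 297
```

View pics/w6c.png

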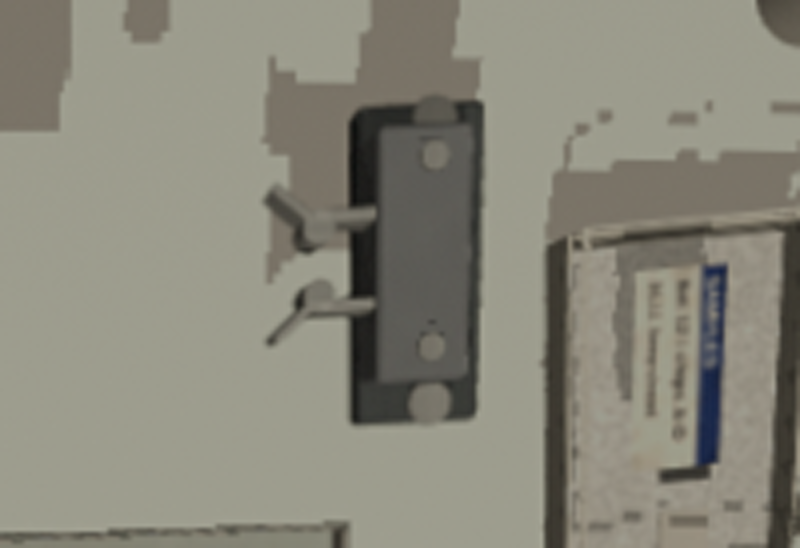

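The crop shows the grey dock. The rail's top face has its front edge from (378,126) to (377,383) in crop pixels, and the jaw tips are at (270,193) and (268,342) with the noses between them. The mouth faces -x, so this is the right dock.

```bash
python3 - <<'E'
from h import *
z=np.load("w6.npz"); p=dict(fov_y=z["p"][0],cx=z["p"][1],cy=z["p"][2],dist_coeffs=z["d"],position=z["pos"],rotation=z["rot"])
c=lambda x,y:(297+(x+.5)/4-.5,(y+.5)/4-.5)
for n,xy,h in[("A",c(378,126),.034),("B",c(377,383),.034),("C",c(474,123),.034),("D",c(468,379),.034),("tip1",c(270,190),.032),("tip2",c(269,342),.032),("nose1",c(315,240),.03),("nose2",c(318,287),.03),("foot1",c(351,110),.005),("foot2",c(353,423),.005)]:
    print(n,np.round(px2w(p,xy,h)[:2],4))
g=cv2.cvtColor(z["im"],cv2.COLOR_RGB2GRAY)
# refine rail front edge: dark->grey transition per row
for y in range(38,92,6):
    row=g[y,384:400].astype(int); print(y,row.tolist())
E
```

```text
A [ 0.6907 -0.1895]
B [ 0.6944 -0.2488]
C [ 0.7141 -0.1886]
D [ 0.7178 -0.2477]
tip1 [ 0.6654 -0.2035]
tip2 [ 0.6666 -0.2389]
nose1 [ 0.6775 -0.2145]
nose2 [ 0.6788 -0.2255]
foot1 [ 0.6901 -0.1785]
foot2 [ 0.6955 -0.2579]
38 [50, 15, 26, 28, 33, 34, 35, 53, 78, 89, 91, 90, 91, 91, 92, 92]
44 [51, 16, 26, 27, 28, 28, 34, 54, 78, 91, 93, 93, 93, 92, 91, 91]
50 [56, 18, 26, 27, 29, 31, 35, 55, 78, 91, 92, 92, 93, 92, 92, 91]
56 [76, 75, 75, 74, 64, 49, 36, 59, 79, 92, 91, 92, 92, 92, 92, 92]
62 [80, 23, 25, 27, 32, 30, 34, 61, 81, 93, 92, 92, 92, 92, 92, 91]
68 [100, 31, 24, 29, 27, 32, 35, 62, 79, 91, 91, 90, 90, 90, 91, 90]
74 [78, 58, 64, 67, 70, 78, 68, 67, 80, 89, 91, 90, 91, 91, 91, 91]
80 [86, 30, 30, 32, 33, 29, 34, 63, 81, 90, 91, 92, 93, 92, 92, 92]
86 [90, 31, 28, 32, 34, 33, 38, 65, 83, 91, 92, 92, 91, 91, 91, 90]
```

```bash
python3 - <<'E'
from h import *
c=lambda x,y:(200+(x+.5)/2.8-.5,110+(y+.5)/2.8-.5); t=r.camera_params("top")
for q in((385,185),(403,310)): print("tray",px2w(t,c(*q),.01))
P,Q=pose(); home=np.array([.6858,-.2197,0]); a=np.array([np.cos(.064),np.sin(.064),0])
A=home-.05*a; T=toolR(.064)
p,Q=rows(P,Q,A+[0,0,.12],T,5,0); p,Q=rows(p,Q,A+[0,0,.047],T,5,0); print(A)
E
```

```text
tray [ 0.69067987 -0.28857014  0.01      ]
tray [ 0.52819691 -0.2911806   0.01      ]
[[[23.2, 3.3, 15.9], [0.0, 0.0, -0.013], 0], [[23.1, 3.6, 15.9], [0.0, 0.0, -0.013], 0], [[23.1, 4.0, 15.9], [0.0, 0.0, -0.013], 0], [[23.1, 4.2, 15.9], [0.0, 0.0, -0.013], 0], [[23.0, 4.6, 16.0], [0.0, 0.0, -0.013], 0]] [ 0.6359 -0.2229  0.12  ]
[[[-0.0, -0.0, 14.6], [0.0, 0.0, 0.0], 0], [[-0.0, -0.0, 14.6], [0.0, 0.0, 0.0], 0], [[-0.0, -0.0, 14.6], [0.0, 0.0, 0.0], 0], [[-0.0, -0.0, 14.6], [0.0, 0.0, 0.0], 0], [[-0.0, -0.0, 14.6], [0.0, 0.0, 0.0], 0]] [ 0.6359 -0.2229  0.047 ]
[ 0.63590237 -0.22289782  0.        ]
```

jog_arm:
  plan:
    - [[23,3.5,16],[0,0,-0.013],0]
    - [[23,3.5,16],[0,0,-0.013],0]
    - [[23,4,16],[0,0,-0.013],0]
    - [[23,4,16],[0,0,-0.013],0]
    - [[23,4.5,16],[0,0,-0.013],0]
    - [[0,0,14.5],[0,0,0],0]
    - [[0,0,14.5],[0,0,0],0]
    - [[0,0,14.5],[0,0,0],0]
    - [[0,0,14.5],[0,0,0],0]
    - [[0,0,12],[0,0,0],0]
    - [[0,0,0],[0,0,0],0]
    - [[0,0,0],[0,0,0],0]

```text
time_s: 15.18
eef_pos: [0.6357, -0.2245, 0.05]
ee_rot: [0.0, 0.684, 0.73, 0.0]
force: [-0.8, -0.7, -2.5]
grip_width: 0.0071
gripper_force: 59.5
```

```bash
python3 - <<'E'
from h import *
p=r.camera_params("wrist"); im=r.snapshot("wrist"); cv2.imwrite("pics/w7.png",im[:,:,::-1])
P,Q=pose(); print(P,(toolR(.064).inv()*Q).as_rotvec(), r.get_state()["time_s"],r.get_state()["force"])
h=P[2]-.044; q=dict(p); q["position"]=np.array(p["position"])-[0,0,h]
m=r.trace("wrist","scoop")[0]["mask"]; b=render(q,SCOOP,P[0]-.082*np.cos(.064),P[1]-.082*np.sin(.064),.064)>.5
s=slice(0,285); mm,bb=m[:,s],b[:,s]
print("IoU tray",(mm&bb).sum()/(mm|bb).sum(), [np.round([np.nonzero(k)[i].min() for i in(0,1)]+[np.nonzero(k)[i].max() for i in(0,1)]) for k in(mm,bb)])
u=w2px(p,[[.6861,-.2196,.034]]); print("dock px",u)
for d in r.trace("wrist","dock"): print(d["confidence"],d["xy"],d["mask"].sum())
E
```

```text
[ 0.63588932 -0.22449981  0.05039474] [-0.00134091 -0.00066673 -0.00096313] 15.225 [-0.64533203 -0.05075171 -2.6061376 ]
IoU tray 0.9353106965507986 [array([185, 100, 274, 284]), array([186,  99, 292, 284])]
dock px [[402.02602872 237.87035702]]
0.88 [423.2, 218.0] 7195
0.2 [201.3, 9.6] 486
```

jog_arm:
  plan:
    - [[1.5,0,3],[0,0,0],0]
    - [[0,0,2],[0,0,0],0]
    - [[0,0,1],[0,0,0],0]
    - [[0,0,0],[0,0,0],0]
    - [[0,0,0],[0,0,0],0]

```text
time_s: 15.95
eef_pos: [0.6354, -0.2227, 0.0436]
ee_rot: [-0.0, 0.684, 0.73, 0.0]
force: [-0.6, 0.5, -0.6]
grip_width: 0.0074
gripper_force: 59.7
```

jog_arm:
  plan:
    - [[0,6,0],[0,0,0],0]
    - [[0,9,0],[0,0,0],0]
    - [[0,9,0],[0,0,0],0]
    - [[0,6,0],[0,0,0],0]
    - [[0,3,0],[0,0,0],0]
    - [[0,0,0],[0,0,0],0]

```text
time_s: 16.7
eef_pos: [0.6688, -0.2206, 0.0436]
ee_rot: [0.0, 0.684, 0.73, 0.0]
force: [0.3, 0.6, 0.9]
grip_width: 0.0076
gripper_force: 60.0
```

jog_arm:
  plan:
    - [[0,2,0],[0,0,0],0]
    - [[0,2,0],[0,0,0],0]
    - [[0,2,0],[0,0,0],0]
    - [[0,0,0],[0,0,0],0]

```text
time_s: 17.2
eef_pos: [0.6737, -0.2203, 0.0435]
ee_rot: [-0.001, 0.684, 0.73, -0.001]
force: [-5.8, 0.2, 3.1]
grip_width: 0.0071
gripper_force: 60.3
```

The stem meets the jaws where expected, with almost no side force. Push on.

jog_arm:
  plan:
    - [[0,2,0],[0,0,0],0]
    - [[0,2,0],[0,0,0],0]
    - [[0,2,0],[0,0,0],0]
    - [[0,2,0],[0,0,0],0]
    - [[0,2,0],[0,0,0],0]
    - [[0,1.5,0],[0,0,0],0]
    - [[0,0,0],[0,0,0],0]
    - [[0,0,0],[0,0,0],0]

```text
time_s: 18.2
eef_pos: [0.6861, -0.2195, 0.0436]
ee_rot: [0.0, 0.684, 0.73, 0.0]
force: [-1.4, -0.3, 1.2]
grip_width: 0.0072
gripper_force: 60.2
```

jog_arm:
  plan:
    - [[0,1,0],[0,0,0],0]
    - [[0,0.5,0],[0,0,0],0]
    - [[0,0,0],[0,0,0],0]
    - [[0,0,0],[0,0,0],0]

```text
time_s: 18.7
eef_pos: [0.6871, -0.2195, 0.0436]
ee_rot: [-0.0, 0.684, 0.73, -0.0]
force: [-2.9, -0.5, 3.6]
grip_width: 0.0073
gripper_force: 60.3
```

jog_arm:
  plan:
    - [[0,-0.5,0],[0,0,0],0]
    - [[0,0,0],[0,0,0],0.4]
    - [[0,0,0],[0,0,0],0.4]
    - [[0,0,0],[0,0,0],0.4]
    - [[0,0,0],[0,0,0],0.4]
    - [[0,0,-5],[0,0,0],0.4]
    - [[0,0,-20],[0,0,0],0.4]
    - [[0,0,-30],[0,0,0],0.4]
    - [[0,0,-40],[0,0,0],0.4]
    - [[-20,-10,-40],[0,0,0],0.4]
    - [[-40,-20,-20],[0,0,0],0.4]
    - [[-40,-20,0],[0,0,0],0.4]
    - [[-20,-15,0],[0,0,0],0.4]
    - [[0,0,0],[0,0,0],0.4]
    - [[0,0,0],[0,0,0],0.4]

```text
time_s: 20.58
eef_pos: [0.6301, -0.3422, 0.1984]
ee_rot: [-0.0, 0.683, 0.73, 0.0]
force: [-0.1, 0.5, 0.1]
grip_width: 0.0342
gripper_force: 0.0
```

```bash
python3 - <<'E'
from h import *
p=r.camera_params("wrist"); im=r.snapshot("wrist"); cv2.imwrite("pics/w8.png",im[:,:,::-1])
x0=[.6858-.082,-.2197-.082*.064,.064]
m=r.trace("wrist","scoop")[0]["mask"]; f=fit(p,m,SCOOP,x0); print(f)
v=f[0]; print("stem",v[0]+.082*np.cos(v[2]),v[1]+.082*np.sin(v[2]))
# dock front edge relative to stem
c=r.camera_params("top"); r.snapshot("top"); k=r.trace("top","cup"); print(fit(c,k[0]["mask"],CUP,[.551,-.099]))
print([(np.round(d["xy"]),round(d["confidence"],2),np.round(px2w(c,d["xy"],.01),3)) for d in r.look_for("top","nut_1")])
for t in("loupe","marker_1","bore_plug"): print(t,[(np.round(px2w(c,d["xy"],.015),3),round(d["confidence"],2)) for d in r.look_for("top",t)])
s=r.get_state();print(s["eef_pos"],s["force"],s["time_s"])
E
```

```text
Traceback (most recent call last):
IndexError: list index out of range
```

```bash
python3 - <<'E'
from h import *
p=r.camera_params("wrist"); im=r.snapshot("wrist")
x0=[.6858-.082,-.2197-.082*.064,.064]
for t in("scoop","scoop_paddle","scoop_lip"):
    for d in r.trace("wrist",t)[:1]:
        f=fit(p,d["mask"],SCOOP,x0); v=f[0]; print(t,f,"stem",v[0]+.082*np.cos(v[2]),v[1]+.082*np.sin(v[2]))
# paddle: dark pixels near expectation
b=render(p,SCOOP[4:],*x0)>.3; g=cv2.cvtColor(im,cv2.COLOR_RGB2GRAY)
ys,xs=np.nonzero(b); s=(slice(max(0,ys.min()-8),ys.max()+9),slice(xs.min()-8,xs.max()+9))
print("paddle px",xs.min(),xs.max(),ys.min(),ys.max()); print(g[s][::3])
c=r.camera_params("top"); r.snapshot("top")
for d in r.trace("top","cup")[:1]: print("cup",fit(c,d["mask"],CUP,[.551,-.099]))
for d in r.trace("top","scoop")[:1]: print("scoop top",fit(c,d["mask"],SCOOP,x0))
E
```

```text
scoop (array([ 0.6055, -0.2247,  0.0682]), np.float64(0.929)) stem 0.6873093730648222 -0.21911193425765624
scoop_paddle (array([ 0.6055, -0.2247,  0.0649]), np.float64(0.949)) stem 0.6873273681966701 -0.21938193512576354
scoop_lip (array([ 0.6049, -0.2247,  0.0728]), np.float64(0.959)) stem 0.6866828025114198 -0.21873567159035415
paddle px 379 399 40 81
[[113 113 113 113 113 114 113 113 113 114 113 114 115 111  64  23  30  38
   41  42  40  40  39  40  39  40  39  40  39  50  71  83  84  84  85  86
   87]
 [114 113 114 114 113 114 113 113 113 113 114 115 114  90  30  17  32  40
   41  40  38  52  61  62  68  81  81  80  80  81  80  79  78  79  78  78
   78]
 [114 113 113 113 113 113 113 113 114 114 113 114 114  70  23  21  33  36
   27  29  40  55  64  63  70  88  89  89  89  89  84  72  71  78  81  80
   83]
 [113 114 114 113 113 114 114 114 113 114 113 115 114  57  18  24  28  28
   27  24  23  18  17  18  21  24  20  28  56  81  71  86 110 111 111 114
  115]
 [113 114 113 113 114 114 113 113 114 114 115 116 115  50  16  28  25  14
    4   5   9  15  20  21  21  21  20  19  30  63 
[... 1771 characters left out ...]
82  67  45  31  28  25  21  14  17  39
   72  86  90  90  89  89  89  90  89  89  89  88  88  88  88  89  89  88
   89]
 [153 153 153 154 153 153 153 153 154 153 118  49  30  32  32  30  34  61
   78  87  88  89  88  89  90  90  90  91  91  88  86  86  88  88  88  89
   88]
 [152 152 152 152 152 152 152 152 153 153 116  47  29  34  32  32  39  65
   84  88  89  89  90  89  89  90  90  89  86  87  89  89  86  85  88  88
   89]
 [152 152 152 152 152 152 152 152 153 148 108  37  28  34  32  34  44  68
   85  90  90  89  89  88  88  88  85  82 102 111 111 113 114 105  92  88
   88]]
cup (array([ 0.5516, -0.1003]), np.float64(0.9))
scoop top (array([ 0.6064, -0.2272,  0.088 ]), np.float64(0.095))
```

```bash
python3 -c "
from rig import r
print(r.hand_in())"
```

```text
the job is handed in; nothing more can be done
None
```

The job is handed in: all three nuts went into the cup, the cup hasn't moved, and the empty scoop is flat in the grey dock with its stem snapped in, about 1 mm from my measured home; I did not re-measure the bystanders, and no verdict came back.

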